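# Find the tin that rattles and hold it out

### The arm

A 7-joint arm with a two-finger parallel gripper is mounted at the origin on the work surface. World frame = base frame: x ahead of the robot, y to its left, z up, the work surface at z = 0. Lengths are in m, angles in degrees, forces in N, time in s.
With the tool pointing down it reaches from about 0.35 to 0.9 m from the base axis. Payload 7.2 kg.
Tool frame: the origin (TCP) lies on the centre line of the jaws, within the pads' length; the fingertips stand 19 mm ahead of it and the grasp point (between the pads) is the TCP; z points along the fingers, y is the line along which they close (so a half turn about z gives the same grasp; the last joint's range is limited). The gripper opens to 85 mm and grips with 20 to 120 N. Pads are 22 mm wide; open, the fingers measure 114 mm over their backs; the gripper's body (76 mm by 85 mm) begins 54 mm behind the grasp point. The pads swing forward as they close: fully open they stand 13 mm farther back than shut.
Start: joints at [66.509, 23.554, -0.728, 91.456, 0.321, 64.991, -4.71], TCP at [0.209, -0.589, 0.25] pointing down, gripper open.
Joint ranges: [-169.25, 169.25], [-16.82, 113.86], [-84.01, 82.57], [7.8, 145.47], [-59.2, 239.2], [7.22, 106.19], [-163.78, 163.78]. Speed limits (degrees/s): [136.94, 136.94, 172.46, 172.46, 180, 180, 180].

### API

Orientations are given as [roll, pitch, yaw] about the fixed x, y, z axes, in that order (R = Rz(yaw) Ry(pitch) Rx(roll)).
In Python, from bench import env, vision, ticket, spotter gives the robot as it stands. The module is installed in compiled form; this text tells all that it offers.
- The arm moves only by the tool arm_command, never from a script. Its argument "increments" is a list that holds one entry, the list of rows, each a list of 7 numbers: the turn, a rotation vector about the world's x, y, z in rad, then the shift along the world's x, y, z in m, then the closure, from 0 (fully open) to 1 (shut). A call has 1 to 8 rows; each row shifts and turns the commanded pose from where the row before left it; what a row does not reach is not made up. A row lasts 1/12 s, in which the tool goes at most 41.7 mm and 7.16 degrees, less where a joint would pass 70% of its speed; a pose out of reach is approached as far as the arm can. A call with a gripper value outside its range is refused whole. The fingers move at their own pace and stop on an object; "newtons" is the grip in N (left out, the last holds). Time passes only in rows, so rows that do not move let the fingers close. It gives the time, the measured TCP pose, the force, the opening and the grip force at its end, in the units of the state.
- env.get_obs(): the state, without advancing time (a new reading comes with each control period).
- vision.camera(name): name is "scene" or "top" or "wrist"; returns the picture (420x560x3 uint8, red, green, blue); there is no depth.
- vision.camera_info(name): a dict with "fx", "fy", "cx", "cy" (pixels), "rvec" (rotation vector, rad) and "tvec" (3), from world to camera coordinates, as OpenCV has them; the wrist camera has in their place "tool_from_camera" (4x4, takes a point from camera to tool coordinates, whose origin is the TCP and whose axes are the flange's). Camera axes: x right, y down, z forward; pixel columns grow to the right and rows downward; lengths in m; the calibration is good to about 2 mm. A picture is of the moment at which its call begins: read the wrist's pose just before it. camera_info takes no time and is no camera call.
- ticket.finish_job(): hands the job in; it is judged then, once.
Trained networks look in the newest picture that a camera, given by its name, has taken for a name from the list of things; names that differ only in an ending like _2 or _b are one class to them, and where a whole thing is asked for, a point or a joint stands for the part that bears it (a point fixed in the world has none). Each returns a list of dicts, best first, with "p" (0 to 1); they miss things now and then, are a little off and sometimes report something else, mostly with a low value. They report only what shows in the picture. A call takes as long as a camera call. They do not tell look-alikes from the thing itself.
- spotter.search_frame(name, camera): "centre" ([x, y, z] in m, in world coordinates, good to about 4 mm: the middle of the surface that is visible of it).
- spotter.landmark_of(name, camera): "centre" ([x, y, z] in m, in world coordinates, good to about 4 mm: a listed point, or the origin of a listed thing).
The state is a dict: "time_s": time; "qpos": joint angles; "joint_velocities": joint speeds; "joint_efforts": joint torques, N m; "tcp_pos": TCP position; "eef_rot": TCP orientation; "contact_force": force on the tool from outside, world axes, zero at the start; "wrist_torque": the same for the moment, N m; "finger_gap": finger opening in m; "grip_force": force on a finger pad.
Only numpy, scipy, OpenCV 4.12 (cv2) and the standard library are available. Lean on these libraries where they do the work, as an engineer would, in place of code of your own. Each camera call takes 0.05 s, during which the arm holds its last target. There are 200 camera calls.

### The job

One of the three sealed tins has a loose steel grinding ball in it: shake them one at a time, clear of the bench, until you find the one that rattles, standing any tin that stays quiet back upright where it stood. Then hold the rattling tin out for the colleague across the bench, level and still above the middle of the cork mat, about a hand's breadth clear of it, and finish while still holding it there; do not disturb anything else on the bench.

Things in the scene. Friction and masses are not known exactly. Their poses are not given: they have to be found in the camera images.
- tin_a: sealed tin, bare metal sides, green slip lid with a blank label; 104 mm long (its x), 62 wide (y), 50 tall, 0.25 to 0.35 kg (by chance, tells nothing). The three look alike. One holds a loose 34 mm, 160 g steel ball with 62 mm of play along the length, 20 across, 8 up; the others are packed tight with 160 g. Origin: centre of the underside; z up when it stands; rigid enough for a 40 N grip
- tin_b: sealed tin, bare metal sides, green slip lid with a blank label; 104 mm long (its x), 62 wide (y), 50 tall, 0.25 to 0.35 kg (by chance, tells nothing). The three look alike. One holds a loose 34 mm, 160 g steel ball with 62 mm of play along the length, 20 across, 8 up; the others are packed tight with 160 g. Origin: centre of the underside; z up when it stands; rigid enough for a 40 N grip
- tin_c: sealed tin, bare metal sides, green slip lid with a blank label; 104 mm long (its x), 62 wide (y), 50 tall, 0.25 to 0.35 kg (by chance, tells nothing). The three look alike. One holds a loose 34 mm, 160 g steel ball with 62 mm of play along the length, 20 across, 8 up; the others are packed tight with 160 g. Origin: centre of the underside; z up when it stands; rigid enough for a 40 N grip
- tin_a_center (a point): middle of tin_a, 25 mm above its underside
- tin_b_center (a point): middle of tin_b, 25 mm above its underside
- tin_c_center (a point): middle of tin_c, 25 mm above its underside
- board: dark wooden board, 130 x 360 mm, 6 mm thick, fixed, on which the tins stand side by side, about 125 mm apart, long sides facing one another; origin: centre of its underside, y along its length
- mat: square cork hand-over mat, 110 x 110 x 3 mm, fixed, on the far side of the bench; origin: centre of its underside, at bench height
- dropper_1: amber glass dropper bottle with black cap and rubber bulb, 38 mm across, 95 mm tall, loose bystander; origin: centre of the underside
- dropper_2: amber glass dropper bottle with black cap and rubber bulb, 38 mm across, 95 mm tall, loose bystander; origin: centre of the underside
- dropper_3: amber glass dropper bottle with black cap and rubber bulb, 44 mm across, 105 mm tall, loose bystander; origin: centre of the underside
- salve_jar: jar with blue cap, 68 mm across, 60 mm tall, loose bystander; origin: centre of the underside
- funnel: orange plastic funnel standing mouth down, 80 mm across, 75 mm tall, loose bystander; origin: centre of the underside
- beaker: glass beaker, 56 mm across, 70 mm tall, loose bystander; origin: centre of the underside
- spatula: small steel spatula lying flat to the right of the tins, 170 mm long along its x axis, loose bystander; origin: on the bench under it
- scale: blue digital scale with a steel pan, 200 x 190 mm, 57 mm tall (a small amber vial on it reaches 109 mm), fixed, to the robot's right; origin: centre of the underside
Not all that is in view belongs to the job. What is shaped like the tin_c but yellow is not meant.

How it is judged:
By the outcome, as a careful person would: the job done as asked, in the order asked, and still so for the second after the job is handed in, while the arm keeps its last pose, push and grip.
It also fails if it takes over 72 s, if anything falls off the work surface, if the arm or the gripper's body presses on something with over 40 N, if the wrist force passes 120 N, or if a joint passes its speed limit or range.

## Working session

There is one attempt and no reset: what is moved stays moved. The work goes in short steps, Python scripts to look and compute and a tool call to move; the robot and the scene stay as the last step left them, time stands still between calls to the robot, and variables do not carry over. Pictures are saved under pics/ and viewed, at most 10 in all, crops included, and the job is handed in when it is done.

Besides the shell and the picture viewer there is one more tool, called after "Emit:" as a command line: name --argument value ..., lists and objects as JSON in quotes. arm_command: Moves the arm, as the interface text tells. Its arguments: {"type":"object","properties":{"increments":{"type":"array"},"newtons":{"type":"number"}},"required":["increments"]}

```bash
mkdir -p pics; python3 - <<'E'
from bench import env, vision, spotter
import cv2
o=env.get_obs(); print({k:o[k] for k in o})
for c in ("top","scene"):
    cv2.imwrite(f"pics/{c}1.png",vision.camera(c)[:,:,::-1])
    for n in (["tin_a_center","mat","board","dropper_1","dropper_3","salve_jar","funnel","beaker","spatula","scale"] if c=="top" else ["tin_a_center","mat"]):
        print(c,n,[(r['p'],[round(float(v),3) for v in r['centre']]) for r in spotter.landmark_of(n,c)])
print(vision.camera_info("top"))
E
```

```text
{'time_s': 0.0, 'qpos': array([66.50841141, 23.5986947 , -0.72763186, 91.50522545,  0.32168121,
       64.98953567, -4.70968657]), 'joint_velocities': array([ 0.00790478, -0.06788804,  0.08454825, -0.07635114,  0.04497469,
        0.07855466,  0.08531658]), 'joint_efforts': array([-1.92735009e-03, -6.00631070e+01,  6.80905078e-01, -2.99410772e+01,
        1.35707002e-02,  1.06627325e-02,  3.75273018e-06]), 'tcp_pos': array([ 0.20928695, -0.5884189 ,  0.24945909]), 'eef_rot': array([-1.79908896e+02,  7.52045104e-03,  1.95851628e+01]), 'contact_force': array([ 0.47245514, -0.23473525,  0.52961412]), 'wrist_torque': array([ 0.00914658, -0.04660684, -0.00897201]), 'grip_force': 0.0, 'finger_gap': 0.08548341077025125}
top tin_a_center [(0.91, [0.433, 0.103, 0.033])]
top mat [(0.6, [0.702, -0.077, 0.004]), (0.57, [0.743, -0.208, 0.004])]
top board [(0.7, [0.464, -0.014, -0.001])]
top dropper_1 [(0.91, [0.741, 0.2, -0.003]), (0.72, [0.603, -0.364, -0.0]), (0.67, [0.606, 0.369, -0.001]), (0.33, [0.551, -0.551, 0.001])]
top dropper_3 [(0.91, [0.741, 0.2, -0.003]), (0.72, [0.603, -0.364, -0.0]), (0.67, [0.606, 0.369, -0.001]), (0.33, [0.551, -0.551, 0.001])]
top salve_jar [(0.62, [0.424, 0.378, -0.0])]
top funnel [(0.57, [0.56, 0.424, 0.002])]
top beaker [(0.61, [0.746, -0.206, 0.003])]
top spatula [(0.6, [0.448, -0.352, 0.001])]
top scale [(0.63, [0.471, -0.006, 0.008]), (0.59, [0.553, -0.546, -0.002])]
scene tin_a_center [(0.89, [0.433, 0.102, 0.03]), (0.28, [0.475, -0.011, 0.034]), (0.21, [0.492, -0.138, 0.029])]
scene mat [(0.17, [0.426, 0.377, 0.002])]
{'fx': 494.53666780503437, 'fy': 494.53666780503437, 'cx': 280.1279187056752, 'cy': 215.82412567670949, 'rvec': array([ 2.19202316, -2.13197033,  0.11911861]), 'tvec': array([-0.09747432,  0.49529052,  1.28028833])}
```

View pics/top1.png

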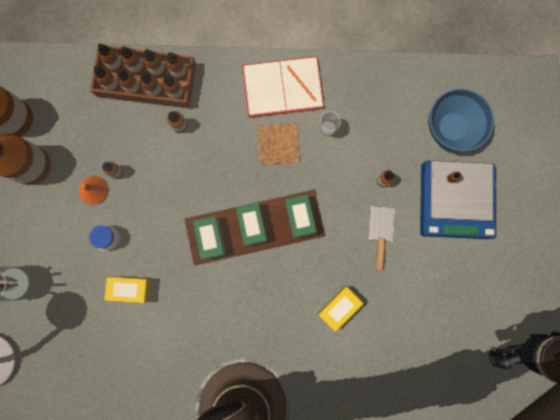

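View pics/scene1.png

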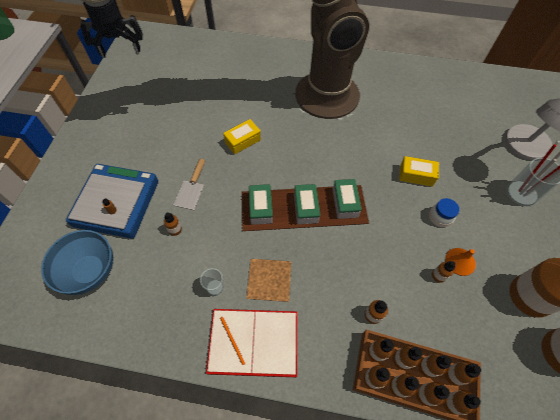

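The top view shows three green-lidded tins at about (208,238), (251,224) and (301,216) on the board. The mat is at (279,144), with the beaker next to it at (330,124). The yellow tins are decoys.

```bash
cat > h.py <<'E'
import cv2, numpy as np
from bench import vision
def toworld(px,z,cam="top"):
    i=vision.camera_info(cam); R=cv2.Rodrigues(np.array(i["rvec"]))[0]; t=np.array(i["tvec"])
    px=np.atleast_2d(px).astype(float)
    d=np.c_[(px[:,0]-i["cx"])/i["fx"],(px[:,1]-i["cy"])/i["fy"],np.ones(len(px))]@R
    c=-R.T@t
    return c+d*((z-c[2])/d[:,2])[:,None]
def blobs(mask,z,amin,cam="top"):
    mask=cv2.morphologyEx(mask.astype(np.uint8)*255,cv2.MORPH_CLOSE,np.ones((3,3)))
    for c in cv2.findContours(mask,cv2.RETR_EXTERNAL,cv2.CHAIN_APPROX_NONE)[0]:
        if cv2.contourArea(c)<amin: continue
        w=toworld(c[:,0,:],z,cam)[:,:2]
        (cx,cy),(a,b),ang=cv2.minAreaRect((w*1000).astype(np.float32))
        if a<b: a,b,ang=b,a,ang+90
        print(c[:,0].mean(0).round(),"xy",round(cx/1000,4),round(cy/1000,4),"size",round(a,1),round(b,1),"ang",round((ang+90)%180-90,1))
E
python3 - <<'E'
from h import *
im=vision.camera("top"); h=cv2.cvtColor(im,cv2.COLOR_RGB2HSV)
print("green"); blobs((h[...,0]>60)&(h[...,0]<90)&(h[...,1]>120),0.056,150)
print("label"); s=im[180:270,180:330]; m=np.zeros(im.shape[:2],bool); m[180:270,180:330]=(s.min(2)>150); blobs(m,0.056,80)
m=np.zeros(im.shape[:2],bool); m[110:175,245:318]=(h[110:175,245:318,1]>110)&(h[110:175,245:318,0]<25); print("mat"); blobs(m,0.003,150)
print(vision.camera_info("wrist"))
E
```

```text
green
[460. 230.] xy 0.4721 -0.5485 size 87.6 21.4 ang 89.1
label
[208. 237.] xy 0.4347 0.1014 size 60.2 34.3 ang 13.9
[251. 223.] xy 0.4734 -0.0085 size 60.0 34.4 ang 14.3
[301. 215.] xy 0.4978 -0.1365 size 60.4 34.5 ang 14.2
mat
[278. 144.] xy 0.7001 -0.0731 size 107.3 106.9 ang -83.7
{'fx': 343.56955224930897, 'fy': 343.56955224930897, 'cx': 282.5223586879126, 'cy': 213.8833157562769, 'tool_from_camera': array([[-6.53452211e-04, -9.64693233e-01, -2.63375284e-01,
         6.56071426e-02],
       [ 9.99999446e-01, -4.12991554e-04, -9.68358488e-04,
         4.35390646e-04],
       [ 8.25397113e-04, -2.63375770e-01,  9.64692968e-01,
        -1.23655205e-01],
       [ 0.00000000e+00,  0.00000000e+00,  0.00000000e+00,
         1.00000000e+00]])}
```

Emit:
arm_command --increments '[[[0,0,-0.012,0.018,0.028,0,0],[0,0,-0.012,0.018,0.028,0,0],[0,0,-0.012,0.018,0.028,0,0],[0,0,-0.012,0.018,0.028,0,0],[0,0,-0.012,0.018,0.028,0,0],[0,0,-0.012,0.018,0.028,0,0],[0,0,-0.012,0.018,0.028,0,0],[0,0,-0.012,0.018,0.028,0,0]]]' --newtons 35

```text
time_s: 1.42
tcp_pos: [0.3541, -0.3634, 0.2506]
eef_rot: [180.0, -0.0, 14.0]
contact_force: [0.8, -0.3, -0.1]
finger_gap: 0.0851
grip_force: 0.0
```

Emit:
arm_command --increments '[[[0,0,0,0.018,0.028,0,0],[0,0,0,0.018,0.028,0,0],[0,0,0,0.018,0.028,0,0],[0,0,0,0.018,0.028,0,0],[0,0,0,0.018,0.028,0,0],[0,0,0,0.018,0.028,0,0],[0,0,0,0.018,0.028,0,0],[0,0,0,0,0,0,0]]]'

```text
time_s: 2.08
tcp_pos: [0.4829, -0.1621, 0.2507]
eef_rot: [-179.9, -0.2, 14.6]
contact_force: [0.4, 0.0, -0.6]
finger_gap: 0.0857
grip_force: 0.0
```

```bash
cat >> h.py <<'E'
from scipy.spatial.transform import Rotation as Rn
def wworld(px,z):
    from bench import env
    o=env.get_obs(); T=np.eye(4); T[:3,:3]=Rn.from_euler('xyz',o['eef_rot'],degrees=True).as_matrix(); T[:3,3]=o['tcp_pos']
    i=vision.camera_info("wrist"); C=T@i['tool_from_camera']
    d=np.c_[(px[:,0]-i["cx"])/i["fx"],(px[:,1]-i["cy"])/i["fy"],np.ones(len(px))]@C[:3,:3].T
    return C[:3,3]+d*((z-C[2,3])/d[:,2])[:,None]
def wrist_labels(name,z=0.056):
    im=vision.camera("wrist"); cv2.imwrite(f"pics/{name}.png",im[:,:,::-1])
    m=(im.min(2)>150).astype(np.uint8)*255
    for c in cv2.findContours(m,cv2.RETR_EXTERNAL,cv2.CHAIN_APPROX_NONE)[0]:
        if cv2.contourArea(c)<1000: continue
        w=wworld(c[:,0,:].astype(float),z)[:,:2]*1000
        (cx,cy),(a,b),ang=cv2.minAreaRect(w.astype(np.float32))
        if a<b: a,b,ang=b,a,ang+90
        print(c[:,0].mean(0).round(),"xy",round(cx/1000,4),round(cy/1000,4),"size",round(a,1),round(b,1),"ang",round((ang+90)%180-90,1))
E
python3 - <<'E'
from h import *
from bench import env
print(env.get_obs()['tcp_pos'],env.get_obs()['eef_rot'])
wrist_labels("w1")
E
```

```text
[ 0.482907   -0.16209985  0.25074106] [-179.88577385   -0.18734682   14.56455737]
[260. 172.] xy 0.4936 -0.1405 size 60.8 35.3 ang 14.3
[119. 163.] xy 0.4698 -0.0125 size 60.9 35.3 ang 14.1
[281. 149.] xy 0.4506 -0.1523 size 559.7 375.0 ang -75.6
```

View pics/w1.png

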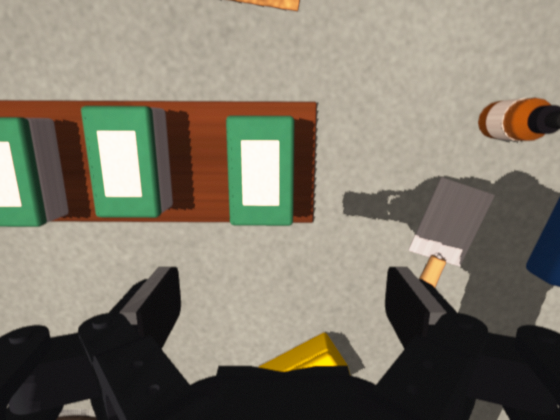

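The wrist view shows tin_c's label at (260,172), with clear space for the fingers on both sides.

Emit:
arm_command --increments '[[[0,0,0,0.003,0.006,-0.02,0],[0,0,0,0.003,0.006,-0.02,0],[0,0,0,0.003,0.006,-0.02,0],[0,0,0,0.003,0.005,-0.02,0],[0,0,0,0,0,-0.03,0],[0,0,0,0,0,-0.02,0],[0,0,0,0,0,0,0],[0,0,0,0,0,0,0]]]'

```text
time_s: 2.8
tcp_pos: [0.4906, -0.1467, 0.1199]
eef_rot: [-180.0, 0.1, 14.0]
contact_force: [-0.7, -0.4, 0.7]
finger_gap: 0.0855
grip_force: 0.0
```

```bash
python3 - <<'E'
from h import *
from bench import env
print(env.get_obs()['tcp_pos'],env.get_obs()['eef_rot'])
wrist_labels("w2")
E
```

```text
[ 0.49056417 -0.1466604   0.11985595] [-1.79956623e+02  1.26293050e-01  1.40243895e+01]
[260. 218.] xy 0.4965 -0.1368 size 60.6 34.9 ang 14.0
[ 37. 211.] xy 0.4718 -0.0078 size 61.2 34.8 ang 14.4
```

Emit:
arm_command --increments '[[[0,0,0,0.006,0.01,0,0],[0,0,0,0,0,-0.02,0],[0,0,0,0,0,-0.025,0],[0,0,0,0,0,-0.025,0],[0,0,0,0,0,-0.017,0],[0,0,0,0,0,0,0],[0,0,0,0,0,0,1],[0,0,0,0,0,0,1]]]' --newtons 35

```text
time_s: 3.52
tcp_pos: [0.4989, -0.1357, 0.035]
eef_rot: [179.9, -0.1, 14.1]
contact_force: [1.0, -0.1, 0.9]
finger_gap: 0.0639
grip_force: 0.0
```

Emit:
arm_command --increments '[[[0,0,0,0,0,0,1],[0,0,0,0,0,0,1],[0,0,0,0,0,0,1],[0,0,0,0,0,0,1],[0,0,0,0,0,0,1],[0,0,0,0,0,0,1]]]'

```text
time_s: 4.02
tcp_pos: [0.4989, -0.1358, 0.0352]
eef_rot: [179.9, -0.2, 14.1]
contact_force: [0.0, 1.0, 7.7]
finger_gap: 0.0617
grip_force: 39.7
```

Emit:
arm_command --increments '[[[0,0,0,0,0,0.02,1],[0,0,0,0,0,0.03,1],[0,0,0,0,0,0.035,1],[0,0,0,0,0,0.035,1],[0,0,0,0,0,0.02,1],[0,0,0,0,0,0,1]]]'

```text
time_s: 4.52
tcp_pos: [0.5001, -0.1364, 0.1788]
eef_rot: [179.7, -0.5, 14.1]
contact_force: [0.5, -0.2, -2.0]
finger_gap: 0.0619
grip_force: 39.8
```

Emit:
arm_command --increments '[[[0,0,0,0.03,0.0075,0,1],[0,0,0,0.03,0.0075,0,1],[0,0,0,-0.03,-0.0075,0,1],[0,0,0,-0.03,-0.0075,0,1],[0,0,0,0.03,0.0075,0,1],[0,0,0,0.03,0.0075,0,1],[0,0,0,-0.03,-0.0075,0,1],[0,0,0,-0.03,-0.0075,0,1]]]'

```text
time_s: 5.18
tcp_pos: [0.499, -0.1342, 0.1711]
eef_rot: [-179.9, 0.0, 14.3]
contact_force: [-1.8, -0.7, -2.5]
finger_gap: 0.0616
grip_force: 44.5
```

Emit:
arm_command --increments '[[[-0.025,0.1,0,0,0,0,1],[-0.025,0.1,0,0,0,0,1],[-0.025,0.1,0,0,0,0,1],[0,0,0,0,0,0,1],[0,0,0,0,0,0,1],[0,0,0,0,0,0,1]]]'

```text
time_s: 5.68
tcp_pos: [0.4971, -0.1358, 0.1726]
eef_rot: [-180.0, 17.6, 14.1]
contact_force: [-0.2, 0.9, -2.1]
finger_gap: 0.0613
grip_force: 44.8
```

```bash
cat >> h.py <<'E'
def read(n=8):
    from bench import env
    A=[]
    for _ in range(n):
        vision.camera("wrist"); o=env.get_obs(); A.append(np.r_[o['contact_force'],o['wrist_torque'],o['eef_rot'],o['tcp_pos'],o['grip_force'],o['finger_gap']])
    A=np.array(A); m=A.mean(0).round(4)
    u=np.array([-.242,.970,0])
    print("F",m[:3],"T",m[3:6],"sd",A.std(0)[:6].round(3),"rot",m[6:9],"p",m[9:12],"g",m[12:],"tilt-axis T %.4f"%(A[:,3:6].mean(0)@u), "t",round(o['time_s'],2))
E
python3 -c "
from h import *
read()"
```

```text
F [-0.1052 -0.0357 -2.6622] T [ 0.1269 -0.4246  0.0067] sd [0.474 0.148 0.441 0.021 0.024 0.026] rot [134.9848  17.6431  14.0301] p [ 0.497  -0.1363  0.1737] g [44.8066  0.0615] tilt-axis T -0.4426 t 6.08
```

Emit:
arm_command --increments '[[[0.025,-0.1,0,0,0,0,1],[0.025,-0.1,0,0,0,0,1],[0.025,-0.1,0,0,0,0,1],[0.025,-0.1,0,0,0,0,1],[0.025,-0.1,0,0,0,0,1],[0.025,-0.1,0,0,0,0,1],[0,0,0,0,0,0,1],[0,0,0,0,0,0,1]]]'

```text
time_s: 6.75
tcp_pos: [0.4958, -0.1369, 0.1733]
eef_rot: [-180.0, -17.5, 13.9]
contact_force: [-2.6, -0.4, -2.8]
finger_gap: 0.0619
grip_force: 45.2
```

```bash
python3 -c "
from h import *
read()"
```

```text
F [ 0.1599  0.1041 -2.3105] T [-0.1038  0.4106  0.0086] sd [0.54  0.415 0.154 0.03  0.055 0.016] rot [ 44.9946 -17.6698  14.1524] p [ 0.4984 -0.1354  0.1736] g [44.9976  0.0616] tilt-axis T 0.4234 t 7.15
```

Emit:
arm_command --increments '[[[-0.02,0.08,0,0,0,0,1],[-0.02,0.08,0,0,0,0,1],[-0.02,0.08,0,0,0,0,1],[0,0,0,0,0,0,1],[0,0,0,0,0,0,1],[0,0,0,0,0,0,1]]]' --newtons 28

```text
time_s: 7.65
tcp_pos: [0.4971, -0.1355, 0.1727]
eef_rot: [-180.0, -3.6, 14.1]
contact_force: [-0.3, -1.2, -2.1]
finger_gap: 0.0617
grip_force: 44.9
```

```bash
python3 -c "
from h import *
read(14)"
```

```text
F [-0.0855 -0.0293 -2.7996] T [-0.0031  0.0442  0.0023] sd [0.309 0.452 0.609 0.034 0.029 0.019] rot [102.8529  -3.5638  14.0529] p [ 0.4971 -0.1361  0.1733] g [45.0159  0.0615] tilt-axis T 0.0436 t 8.35
```

Emit:
arm_command --increments '[[[-0.0225,0.09,0,0,0,0,1],[-0.0225,0.09,0,0,0,0,1],[-0.0225,0.09,0,0,0,0,1],[-0.0225,0.09,0,0,0,0,1],[0,0,0,0,0,0,1],[0,0,0,0,0,0,1],[0,0,0,0,0,0,1],[0,0,0,0,0,0,1]]]'

```text
time_s: 9.02
tcp_pos: [0.4969, -0.1364, 0.1736]
eef_rot: [180.0, 17.6, 14.0]
contact_force: [-0.1, -0.1, -2.4]
finger_gap: 0.0612
grip_force: 45.0
```

Emit:
arm_command --increments '[[[0.02,-0.08,0,0,0,0,1],[0.02,-0.08,0,0,0,0,1],[0.02,-0.08,0,0,0,0,1],[0,0,0,0,0,0,1],[0,0,0,0,0,0,1],[0,0,0,0,0,0,1]]]'

```text
time_s: 9.52
tcp_pos: [0.4975, -0.1363, 0.174]
eef_rot: [180.0, 3.6, 14.0]
contact_force: [-0.2, 0.8, -2.2]
finger_gap: 0.0614
grip_force: 45.1
```

```bash
python3 -c "
from h import *
read(14)"
```

```text
F [ 9.0000e-04  1.3750e-01 -2.6847e+00] T [ 0.0319 -0.0419  0.0036] sd [0.471 0.356 0.178 0.025 0.035 0.028] rot [-154.2703    3.5745   14.1075] p [ 0.4977 -0.1356  0.1732] g [45.0355  0.0616] tilt-axis T -0.0483 t 10.22
```

Emit:
arm_command --increments '[[[0.0225,-0.09,0,0,0,0,1],[0.0225,-0.09,0,0,0,0,1],[0.0225,-0.09,0,0,0,0,1],[0,0,0,0,0,0,1],[0,0,0,0,0,0,1],[-0.019,0.076,0,0,0,0,1],[-0.019,0.076,0,0,0,0,1],[0,0,0,0,0,0,1]]]' --newtons 25

```text
time_s: 10.88
tcp_pos: [0.5007, -0.1348, 0.1742]
eef_rot: [179.9, -3.3, 14.2]
contact_force: [1.3, 1.6, -1.7]
finger_gap: 0.0615
grip_force: 44.9
```

```bash
python3 -c "
from h import *
read(18)"
```

```text
F [-0.1605  0.0609 -2.7435] T [0.002  0.0413 0.0038] sd [0.457 0.555 0.481 0.032 0.029 0.026] rot [79.9989 -3.446  14.0933] p [ 0.4975 -0.1358  0.1733] g [44.9927  0.0616] tilt-axis T 0.0396 t 11.78
```

Emit:
arm_command --increments '[[[-0.0225,0.09,0,0,0,0,1],[-0.0225,0.09,0,0,0,0,1],[-0.0225,0.09,0,0,0,0,1],[0,0,0,0,0,0,1],[0,0,0,0,0,0,1],[0.0215,-0.086,0,0,0,0,1],[0.0215,-0.086,0,0,0,0,1],[0,0,0,0,0,0,1]]]'

```text
time_s: 12.45
tcp_pos: [0.4948, -0.1374, 0.1736]
eef_rot: [179.9, 2.1, 13.9]
contact_force: [-2.0, -1.3, -3.8]
finger_gap: 0.0618
grip_force: 45.1
```

```bash
python3 -c "
from h import *
read(18)"
```

```text
F [ 0.2138 -0.0387 -2.6145] T [ 0.0046 -0.0167  0.0081] sd [0.428 0.372 0.46  0.019 0.042 0.034] rot [-80.0032   2.3743  14.0773] p [ 0.4974 -0.1359  0.1734] g [45.0539  0.0616] tilt-axis T -0.0173 t 13.35
```

Emit:
arm_command --increments '[[[0.01,-0.04,0,0,0,0,1],[0.09,0.0225,0,0,0,0,1],[0.09,0.0225,0,0,0,0,1],[0,0,0,0,0,0,1],[0,0,0,0,0,0,1],[-0.06,-0.015,0,0,0,0,1],[-0.06,-0.015,0,0,0,0,1],[0,0,0,0,0,0,1]]]'

```text
time_s: 14.02
tcp_pos: [0.4975, -0.1327, 0.1738]
eef_rot: [-176.7, -0.1, 14.4]
contact_force: [-0.7, 1.2, -2.0]
finger_gap: 0.0614
grip_force: 45.0
```

```bash
python3 -c "
from h import *
read(18)"
```

```text
F [-0.0559  0.1674 -2.6665] T [-0.0958  0.0157  0.0108] sd [0.434 0.493 0.574 0.025 0.026 0.023] rot [-1.764518e+02 -1.700000e-03  1.409570e+01] p [ 0.4975 -0.1358  0.1733] g [45.0394  0.0615] tilt-axis T 0.0384 t 14.92
```

Emit:
arm_command --increments '[[[-0.08,-0.02,0,0,0,0,1],[-0.08,-0.02,0,0,0,0,1],[-0.08,-0.02,0,0,0,0,1],[0,0,0,0,0,0,1],[0,0,0,0,0,0,1],[0.06,0.015,0,0,0,0,1],[0.06,0.015,0,0,0,0,1],[0,0,0,0,0,0,1]]]'

```text
time_s: 15.58
tcp_pos: [0.4979, -0.1389, 0.1736]
eef_rot: [176.7, -0.1, 13.8]
contact_force: [0.5, -1.6, -2.5]
finger_gap: 0.0613
grip_force: 45.0
```

```bash
python3 -c "
from h import *
read(18)"
```

```text
F [ 0.148  -0.0251 -2.798 ] T [0.0816 0.0525 0.0006] sd [0.532 0.446 0.651 0.065 0.028 0.02 ] rot [1.764479e+02 7.000000e-03 1.406770e+01] p [ 0.4974 -0.136   0.1733] g [44.9682  0.0615] tilt-axis T 0.0312 t 16.48
```

Tin_c rattles. On the long-axis tilts, the torque shifts by 0.05 N m, which matches the ball rolling end to end. The cross-axis tilt behaves as a tight load would, so this isn't a sensor artefact. I'll carry it to the mat.

Emit:
arm_command --increments '[[[0.06,0.015,0,0.012,0.004,0,1],[0,0,0,0.025,0.008,0,1],[0,0,0,0.03,0.009,0,1],[0,0,0,0.03,0.009,0,1],[0,0,0,0.03,0.009,0,1],[0,0,0,0.03,0.009,0,1],[0,0,0,0.03,0.009,0,1],[0,0,0,0.015,0.005,0,1]]]'

```text
time_s: 17.15
tcp_pos: [0.7023, -0.072, 0.1727]
eef_rot: [-180.0, -0.1, 14.2]
contact_force: [-1.1, 0.1, -1.9]
finger_gap: 0.0615
grip_force: 44.9
```

Emit:
arm_command --increments '[[[0,0,0,0,0,-0.01,1],[0,0,0,0,0,-0.014,1],[0,0,0,0,0,-0.014,1],[0,0,0,0,0,-0.01,1],[0,0,0,0,0,0,1],[0,0,0,0,0,0,1],[0,0,0,0,0,0,1],[0,0,0,0,0,0,1]]]'

```text
time_s: 17.82
tcp_pos: [0.6999, -0.0741, 0.1264]
eef_rot: [180.0, -0.1, 14.1]
contact_force: [0.2, -0.1, -2.7]
finger_gap: 0.0618
grip_force: 44.9
```

```bash
python3 - <<'E'
from h import *
read(4); wrist_labels("w3",0.148)
im=vision.camera("top"); 
m=np.zeros(im.shape[:2],bool); m[90:180,230:330]=(im[90:180,230:330].min(2)>150); blobs(m,0.146,80)
cv2.imwrite("pics/s3.png",np.hstack([vision.camera("scene")[120:360,100:460],im[60:300,160:400]])[:,:,::-1])
E
```

```text
F [-0.2201  0.0478 -2.6033] T [ 0.0021  0.0575 -0.0174] sd [0.369 0.745 0.449 0.018 0.02  0.01 ] rot [ 1.799724e+02 -7.480000e-02  1.407470e+01] p [ 0.6999 -0.074   0.1262] g [44.8718  0.0615] tilt-axis T 0.0553 t 18.02
[282. 266.] xy 0.719 -0.0695 size 33.9 15.2 ang -75.1
[480. 198.] xy 0.7556 -0.1205 size 16.9 15.3 ang 80.5
[438.  48.] xy 0.7914 -0.0921 size 43.2 27.1 ang -81.3
[269.  41.] xy 0.7827 -0.049 size 43.1 22.9 ang -81.3
[321. 121.] xy 0.7207 -0.1756 size 63.2 44.3 ang 1.0
[314.  98.] xy 0.7785 -0.1609 size 43.4 37.1 ang 1.6
[250. 102.] xy 0.7656 -0.0034 size 62.9 16.1 ang 8.2
[237. 127.] xy 0.7053 0.0279 size 180.7 38.4 ang 4.0
```

View pics/s3.png

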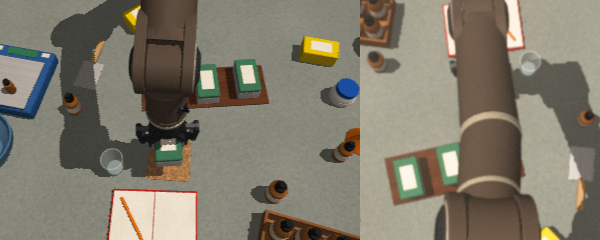

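The picture shows the tin held level above the mat at about (168,155). The other two tins, the beaker and the dropper bottles look undisturbed.

```bash
python3 -c "
from bench import ticket
print(ticket.finish_job())"
```

```text
the job is handed in; nothing more can be done
None
```

I found the ball in tin_c, the first tin I shook, and handed the job in at about 18 s with that tin held level about 90 mm above the mat centre; tin_a and tin_b were never touched, and the measured grip was about 45 N, above the 40 N the tins are rated for, although I commanded 25–35 N.

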